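Find the loaded sample canister by weight and empty it

TASK

One of the three green canisters holds a heavy steel ball; the other two are empty and look the same. Lift them by their knobs in turn to feel which one is heavy, tip only that one towards its mouth so that the ball rolls out into the enamel tray, and set every canister you lifted back upright on the worktop about where it stood. Do not tip the empty ones in search of it.

Things in the scene. Friction and masses are not known exactly. Their poses are not given: they have to be found in the camera images.
- canister_1: Green box canister, one of three alike: x -22..64 mm, y +-24 mm, lid top z 88 mm (lid x -25..73). Grip the black 20 x 20 mm square knob on the lid from above: centre x 12, y 0, z 88..128 mm. Origin on the underside, below the ball's pocket; z up, +x to the mouth, an opening under the lid's front edge (sill x 64, z 36 mm). Loose. 0.15 kg (+-15%) empty, 0.30 kg more with the ball.
- canister_2: Same as canister_1 in looks, size, origin and axes. Inside each, a ramp climbs at 30 degrees from the pocket to the sill: the ball rolls out over the sill when the canister is tipped towards +x by clearly more than 30 degrees (50 is plenty), and leaves forwards at about 0.5 m/s.
- canister_3: Same as canister_1 in looks, size, origin and axes. Which of the three holds the ball changes from start to start and cannot be seen from outside; only the weight tells. All mouths face the robot's left (+y, within 20 degrees), towards the tray. A tall blue instrument with projecting knobs stands behind the right-hand canisters.
- tray: Cream enamelled steel tray with a dark blue rim, 343 mm long (own x), 178 mm wide (own y), 51 mm high; the inside is about 318 x 158 mm. Origin at the centre of its underside, z up. It lies loose to the left of the canisters. The ball (34 mm across, 0.30 kg) is to end in it.

How it is judged:
By the outcome, as a careful person would: the job done as asked, in the order asked, and still so for the second after the job is handed in, with the robot touching nothing.
It also fails if it takes over 61 s, if anything falls off the work surface, if the arm or the gripper's body presses on something with over 40 N, if the wrist force passes 120 N, or if a joint passes its speed limit or range.

ROBOT

A 6-joint arm with a two-finger parallel gripper is mounted at the origin on a cart in front of the work surface, level with it; the furniture and walls round the work are solid. World frame = base frame: x ahead of the robot, y to its left, z up, the work surface at z = 0. Lengths are in mm, angles in rad, forces in N, time in s.
With the tool pointing down it reaches from about 325 to 775 mm from the base axis. Payload 5.5 kg.
Tool frame: the origin (TCP) lies midway between the tips of the shut fingers; the grasp point (between the pads) lies 19 mm behind it; z points along the fingers, y is the line along which they close (so a half turn about z gives the same grasp; the last joint's range is limited). The gripper opens to 85 mm and grips with 20 to 120 N. Pads are 22 mm wide; open, the fingers measure 114 mm over their backs; the gripper's body (76 mm by 85 mm) begins 54 mm behind the grasp point. The pads swing forward as they close: fully open they stand 13 mm farther back than shut.
Start: joints at [1.053, 0.091, 1.231, -0, 1.82, -0.057], TCP at [266.805, 537.43, 231.275] pointing down, gripper open.
Joint ranges: [-2.87, 2.87], [-0.86, 2.18], [0.17, 2.46], [-1.51, 4.65], [0.06, 2.69], [-2.65, 2.65]. Speed limits (rad/s): [2.57, 2.57, 3.01, 3.14, 3.14, 3.14].

INTERFACE

Orientations are given as a unit quaternion [x, y, z, w].
In Python, from cell import * gives the robot as it stands. The module is installed in compiled form; this text tells all that it offers.
- The arm moves only by the shell command python3 -m creep 'ROWS' [FORCE]. ROWS is JSON, a list of rows, each an object of numbers: "claw": the opening, from 0 (shut) to 1 (fully open); "tx", "ty", "tz": the shift along the tool's x, y, z in mm; "spin": the turn about the tool's z in degrees. In form: [{"claw": .., "tx": .., "ty": .., "tz": .., "spin": ..}, ...]. A call has 1 to 5 rows; each row is the pose to reach, as a shift and turn from the pose commanded when the call began, along the tool's axes at that moment; what a row does not reach only later rows make up. A row lasts 1/12 s, in which the tool goes at most 41.7 mm and 7.16 degrees, less where a joint would pass 70% of its speed; a pose out of reach is approached as far as the arm can. A call with a gripper value outside its range is refused whole. The fingers move at their own pace and stop on an object; FORCE is the grip in N (left out, the last holds). Time passes only in rows, so rows that repeat a pose let the fingers close. It gives the time, the measured TCP pose, the force, the opening and the grip force at its end, in the units of the state.
- get_state(): the state, without advancing time (a new reading comes with each control period).
- snapshot(name): name is "scene" or "top" or "wrist"; returns a dict with "color" (384x512x3 uint8, blue, green, red), "fovy" (degrees; the focal length in pixels is half the picture's height over the tangent of half this angle, whatever the lens; pixels are square), "cx", "cy" (the principal point, pixels), "dist_coeffs" ([k1, k2, p1, p2, k3] as OpenCV has them; the pictures are not rectified), "rvec" (rotation vector, rad) and "tvec" (3), from world to camera coordinates, as OpenCV has them. Camera axes: x right, y down, z forward; pixel columns grow to the right and rows downward; lengths in mm; the calibration is good to about 2 mm. A picture is of the moment at which its call begins. There is no depth.
- hand_in(): hands the job in; it is judged then, once.
The state is a dict: "time": time; "q": joint angles; "dq": joint speeds; "tau": joint torques, N m; "tool_pos": TCP position; "orientation": TCP orientation; "force": force on the tool from outside, world axes, zero at the start; "torque": the same for the moment, N m; "width": finger opening in mm; "grip_force": force on a finger pad.
Only numpy, scipy, OpenCV 4.12 (cv2) and the standard library are available. Lean on these libraries where they do the work, as an engineer would, in place of code of your own. Each camera call takes 0.05 s, during which the arm holds its last target. There are 200 camera calls.

## Working session

There is one attempt and no reset: what is moved stays moved. The work goes in short steps, Python scripts to look and compute and a shell command to move; the robot and the scene stay as the last step left them, time stands still between calls to the robot, and variables do not carry over. Pictures are saved under pics/ and viewed, at most 10 in all, crops included, and the job is handed in when it is done.

```bash
mkdir -p pics
python3 - <<'E'
from cell import *
import cv2,numpy as np
s=get_state();print(s)
for n in("scene","top"):
    d=snapshot(n);cv2.imwrite(f"pics/{n}0.png",d["color"]);print(n,{k:v for k,v in d.items() if k!="color"})
E
```

```text
{'time': 0.0, 'q': array([ 1.05326641e+00,  9.18749960e-02,  1.23190744e+00, -2.82424559e-06,
        1.81983582e+00, -5.67082894e-02]), 'dq': array([-0.00180841,  0.00153502, -0.00024262, -0.00043978,  0.00068665,
        0.0002346 ]), 'tau': array([-1.10738878e-03, -4.58722043e+01, -4.18021774e+01, -2.61412242e-04,
        1.17688661e-02, -2.97774852e-05]), 'tool_pos': array([266.66856121, 537.14761411, 230.12906521]), 'orientation': array([ 2.28377720e-01,  9.73572078e-01, -9.71728616e-04, -2.85502772e-04]), 'force': array([ 0.36147896, -0.53003959,  0.72211673]), 'torque': array([-0.01220968, -0.05581506, -0.01808384]), 'grip_force': 0.0, 'width': 85.33546409682785}
scene {'fovy': 46.33267273902345, 'cx': 252.28572543886665, 'cy': 191.35316723946056, 'dist_coeffs': array([-0.03834939,  0.        ,  0.        ,  0.        ,  0.        ]), 'rvec': array([ 2.21077267, -0.84160298,  0.35147171]), 'tvec': array([-404.48939823,  198.02464328,  916.53413604])}
top {'fovy': 55.85657680419603, 'cx': 253.14999001772193, 'cy': 187.20089486566593, 'dist_coeffs': array([-0.09655343,  0.        ,  0.        ,  0.        ,  0.        ]), 'rvec': array([ 2.17408216, -2.13650185,  0.14969068]), 'tvec': array([-88.33000396, 463.36760011, 820.12835816])}
```

View pics/scene0.png

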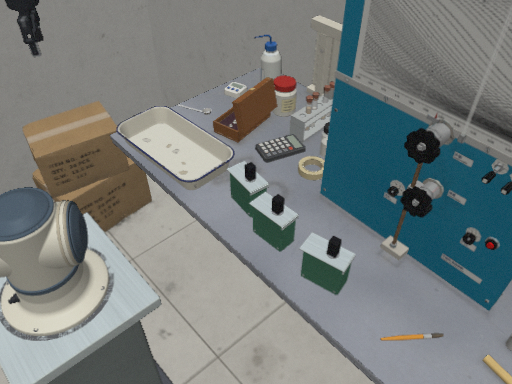

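View pics/top0.png

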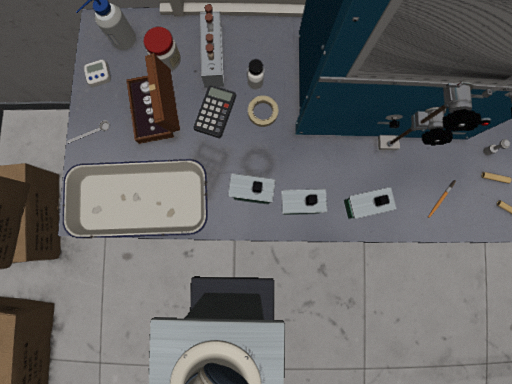

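The scene view shows the tray at about (175,145) and the three canisters at about (248,185), (273,218) and (327,262). In the top view their knobs are at (257,187), (312,200) and (382,200), mouths towards the left of the picture, and the tray spans (65..207, 160..237).

```bash
cat > h.py <<'E'
import cv2,numpy as np
from cell import *
def cam(d):
    f=d["color"].shape[0]/2/np.tan(np.radians(d["fovy"]/2))
    return np.array([[f,0,d["cx"]],[0,f,d["cy"]],[0,0,1]])
def toplane(d,px,z):
    n=cv2.undistortPoints(np.float64(px).reshape(-1,1,2),cam(d),d["dist_coeffs"]).reshape(-1,2)
    R=cv2.Rodrigues(d["rvec"])[0];c=-R.T@d["tvec"];r=np.c_[n,np.ones(len(n))]@R
    return (c+r*((z-c[2])/r[:,2])[:,None])[:,:2]
def proj(d,P): return cv2.projectPoints(np.float64(P).reshape(-1,1,3),d["rvec"],d["tvec"],cam(d),d["dist_coeffs"])[0].reshape(-1,2)
E
python3 - <<'E'
from h import *
d=snapshot("top");im=d["color"]
g=cv2.cvtColor(im,cv2.COLOR_BGR2GRAY)
dark=cv2.morphologyEx((g<45).astype(np.uint8),cv2.MORPH_OPEN,np.ones((3,3)))
for (x,y) in [(257,187),(312,200),(382,200)]:
    # knob
    m=np.zeros_like(dark);m[y-14:y+14,x-14:x+14]=dark[y-14:y+14,x-14:x+14]
    n,l,st,ce=cv2.connectedComponentsWithStats(m);i=1+np.argmax(st[1:,4])
    # lid: brighter than the worktop
    b=np.zeros_like(dark);b[y-25:y+25,x-42:x+25]=(g>150)[y-25:y+25,x-42:x+25]
    c=max(cv2.findContours(b,0,2)[0],key=cv2.contourArea)
    r=toplane(d,cv2.boxPoints(cv2.minAreaRect(cv2.convexHull(c))),88)
    rr=cv2.minAreaRect(r.astype(np.float32))
    e=[r[1]-r[0],r[2]-r[1]];L=max(e,key=np.linalg.norm);a=np.degrees(np.arctan2(L[1],L[0]))
    a=a if a>0 else a+180
    u=np.array([np.cos(np.radians(a)),np.sin(np.radians(a))])
    print("knob px",ce[i].round(1),st[i],"world z=118",toplane(d,ce[i],118).round(1),"lid",rr[0],np.round(rr[1],1),"yaw",round(a,1),"knob from lid",r.mean(0)-12*u)
m=cv2.inRange(im,(30,0,0),(150,80,70));m[:150]=0;m[245:]=0;m[:,:55]=0;m[:,215:]=0
p=cv2.findNonZero(m)[:,0];R=cv2.minAreaRect(toplane(d,p,51).astype(np.float32));print("tray",R,toplane(d,cv2.boxPoints(cv2.minAreaRect(p)),51).round())
E
```

```text
knob px [256.8 186.5] [253 182   9  10  84] world z=118 [[454.9 -87.5]] lid (457.30023193359375, -75.38807678222656) [95.3 49.1] yaw 84.6 knob from lid [456.18198002 -87.38643831]
knob px [311.  199.5] [306 195  11  10 101] world z=118 [[ 429.2 -202. ]] lid (429.90484619140625, -191.9515380859375) [48.  96.7] yaw 92.5 knob from lid [ 430.36331613 -203.76107601]
knob px [381.2 200.2] [375 196  14  10 111] world z=118 [[ 430.2 -353.1]] lid (428.58966064453125, -344.25640869140625) [48.6 97.2] yaw 103.5 knob from lid [ 431.21069585 -355.80699548]
tray ((429.9033203125, 206.67007446289062), (184.87954711914062, 363.99462890625), 1.5367916822433472) [[522. 394.]
 [526.  28.]
 [342.  22.]
 [333. 377.]]
```

```bash
cat >> h.py <<'E'
def delta(x,y,z,tya):
    """rows' values to bring the TCP to x,y,z with tool y at angle tya (deg, mod 180)"""
    from scipy.spatial.transform import Rotation as Ro
    s=get_state();R=Ro.from_quat(s["orientation"]).as_matrix()
    t=R.T@(np.array([x,y,z])-s["tool_pos"])
    a=np.degrees(np.arctan2(R[1,1],R[0,1]));sp=(a-tya+90)%180-90
    print("t",s["time"].__round__(2),"pos",s["tool_pos"].round(1),"tya",round(a,1),"-> tx,ty,tz",t.round(1),"spin",round(sp,1),"q",s["q"].round(2),"F",s["force"].round(1),"w",round(s["width"],1))
E
python3 - <<'E'
from h import *
delta(455.5,-87.5,180,-5.4)
a,b=snapshot("top"),snapshot("scene")
P=[]
for d in(a,b):
    P.append(np.c_[cv2.Rodrigues(d["rvec"])[0],d["tvec"]])
for p,q in [((437,137),(417,200)),((462,119),(422,146))]:
    u=[cv2.undistortPoints(np.float64([[x]]),cam(d),d["dist_coeffs"]).reshape(2,1) for x,d in((p,a),(q,b))]
    X=cv2.triangulatePoints(P[0],P[1],*u);print((X[:3]/X[3]).ravel().round())
E
```

```text
t 0.15 pos [266.7 537.2 230.4] tya 63.6 -> tx,ty,tz [-446.9 -475.6   51.1] spin 69.0 q [ 1.05  0.09  1.23 -0.    1.82 -0.06] F [-0.  -0.3 -0.3] w 85.5
[ 546. -435.  214.]
[ 542. -417.  329.]
```

```bash
python3 -m creep '[{"claw":1,"tx":-22,"ty":-24},{"claw":1,"tx":-50,"ty":-53},{"claw":1,"tx":-78,"ty":-83},{"claw":1,"tx":-106,"ty":-113},{"claw":1,"tx":-134,"ty":-142}]' 20
python3 -m creep '[{"claw":1,"tx":-28,"ty":-30},{"claw":1,"tx":-56,"ty":-60},{"claw":1,"tx":-84,"ty":-89},{"claw":1,"tx":-112,"ty":-119},{"claw":1,"tx":-140,"ty":-149}]' 20 
python3 -m creep '[{"claw":1,"tx":-28,"ty":-30},{"claw":1,"tx":-56,"ty":-60},{"claw":1,"tx":-84,"ty":-89},{"claw":1,"tx":-112,"ty":-119},{"claw":1,"tx":-135,"ty":-144}]' 20 
python3 -m creep '[{"claw":1,"tx":-20,"ty":-21,"tz":10,"spin":7},{"claw":1,"tx":-38,"ty":-41,"tz":20,"spin":14},{"claw":1,"tx":-38,"ty":-41,"tz":30,"spin":21},{"claw":1,"tx":-38,"ty":-41,"tz":40,"spin":28},{"claw":1,"tx":-38,"ty":-41,"tz":51,"spin":35}]' 20 
python3 -m creep '[{"claw":1,"spin":7},{"claw":1,"spin":14},{"claw":1,"spin":21},{"claw":1,"spin":28},{"claw":1,"spin":34}]'
python3 - <<'E'
from h import *
delta(455.5,-87.5,95,-5.4)
d=snapshot("wrist");cv2.imwrite("pics/w0.png",d["color"]);delta(455.5,-87.5,95,-5.4)
for yw,k in [(84.6,(455.5,-87.5))]:
    print(proj(d,[[*k,88],[*k,128]]).round(0))
E
```

```text
time: 0.67
tool_pos: [282.9, 483.4, 180.1]
orientation: [0.513, 0.858, 0.0, -0.0]
force: [0.4, -0.0, -0.8]
width: 85.6
grip_force: 0.0
t 0.67 pos [282.9 483.4 180.1] tya 28.2 -> tx,ty,tz [-584.7 -117.7   84.9] spin 33.6 q [ 0.98 -0.02  1.44  0.    1.73  0.49] F [ 0.4 -0.  -0.8] w 85.6
t 0.72 pos [282.3 482.8 177.2] tya 27.8 -> tx,ty,tz [-585.1 -112.6   83.5] spin 33.2 q [ 0.98 -0.02  1.44  0.    1.73  0.5 ] F [ 0.   0.2 -1.3] w 85.5
[[177. 557.]
 [169. 605.]]schema error: expected keys claw, tx, ty, tz, spin
schema error: expected keys claw, tx, ty, tz, spin
schema error: expected keys claw, tx, ty, tz, spin
schema error: expected keys claw, tx, ty, tz, spin
```

View pics/w0.png

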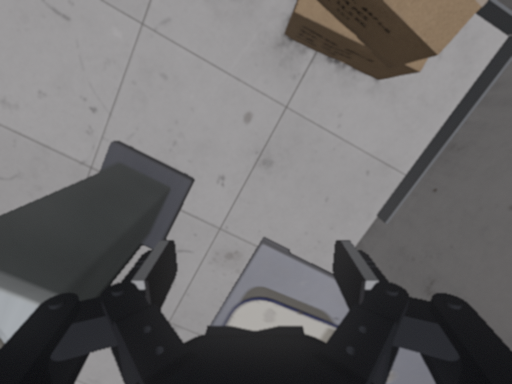

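The calls missing keys were refused. The wrist view shows only floor, the cart and the tray corner at about (270,320), so no knob is in view yet. I'll move on with complete rows.

```bash
python3 -m creep '[{"claw":1,"tx":-30,"ty":-6,"tz":0,"spin":0},{"claw":1,"tx":-70,"ty":-14,"tz":0,"spin":0},{"claw":1,"tx":-110,"ty":-22,"tz":0,"spin":0},{"claw":1,"tx":-150,"ty":-30,"tz":0,"spin":0},{"claw":1,"tx":-190,"ty":-38,"tz":0,"spin":0}]' 20 >/dev/null
python3 -m creep '[{"claw":1,"tx":-40,"ty":-8,"tz":0,"spin":0},{"claw":1,"tx":-80,"ty":-16,"tz":0,"spin":0},{"claw":1,"tx":-120,"ty":-24,"tz":0,"spin":0},{"claw":1,"tx":-160,"ty":-32,"tz":0,"spin":0},{"claw":1,"tx":-200,"ty":-40,"tz":0,"spin":0}]' >/dev/null
python3 -m creep '[{"claw":1,"tx":-40,"ty":-8,"tz":0,"spin":0},{"claw":1,"tx":-80,"ty":-16,"tz":0,"spin":7},{"claw":1,"tx":-120,"ty":-24,"tz":0,"spin":14},{"claw":1,"tx":-160,"ty":-32,"tz":0,"spin":20},{"claw":1,"tx":-190,"ty":-37,"tz":0,"spin":27}]' >/dev/null
python3 -m creep '[{"claw":1,"tx":0,"ty":0,"tz":0,"spin":6},{"claw":1,"tx":0,"ty":0,"tz":0,"spin":6},{"claw":1,"tx":0,"ty":0,"tz":0,"spin":6}]'
python3 - <<'E'
from h import *
d=snapshot("wrist");cv2.imwrite("pics/w1.png",d["color"]);delta(455.5,-87.5,95,-5.4)
print(proj(d,[[455.5,-87.5,88],[455.5,-87.5,128]]).round(0))
E
```

```text
time: 2.22
tool_pos: [459.2, -80.5, 180.4]
orientation: [0.732, 0.681, 0.0, -0.0]
force: [-0.1, -0.3, 0.8]
width: 85.3
grip_force: 0.0
t 2.27 pos [459.2 -80.  180.5] tya -4.1 -> tx,ty,tz [-7.7 -3.1 85.4] spin 1.3 q [-0.25 -0.28  1.67  0.    1.75 -0.17] F [0.1 0.6 0.7] w 85.6
[[251. 200.]
 [250. 218.]]
```

View pics/w1.png

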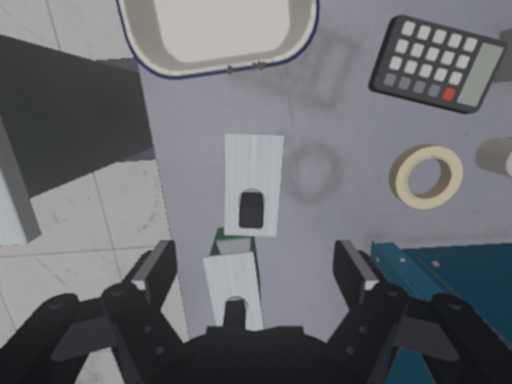

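The wrist view shows the knob at (251,210), where the projection puts it. The tray's near rim runs from (160,75) to (310,60).

```bash
python3 -m creep '[{"claw":1,"tx":-8,"ty":-3,"tz":15,"spin":1},{"claw":1,"tx":-8,"ty":-3,"tz":40,"spin":1},{"claw":1,"tx":-8,"ty":-3,"tz":65,"spin":1},{"claw":1,"tx":-8,"ty":-3,"tz":80,"spin":1},{"claw":1,"tx":-8,"ty":-3,"tz":85,"spin":1}]' 40
python3 -m creep '[{"claw":0,"tx":0,"ty":0,"tz":0,"spin":0},{"claw":0,"tx":0,"ty":0,"tz":0,"spin":0},{"claw":0,"tx":0,"ty":0,"tz":0,"spin":0},{"claw":0,"tx":0,"ty":0,"tz":0,"spin":0},{"claw":0,"tx":0,"ty":0,"tz":0,"spin":0}]' 40
python3 -m creep '[{"claw":0,"tx":0,"ty":0,"tz":0,"spin":0},{"claw":0,"tx":0,"ty":0,"tz":0,"spin":0}]'
python3 -m creep '[{"claw":0,"tx":0,"ty":0,"tz":-6,"spin":0},{"claw":0,"tx":0,"ty":0,"tz":-14,"spin":0},{"claw":0,"tx":0,"ty":0,"tz":-20,"spin":0},{"claw":0,"tx":0,"ty":0,"tz":-20,"spin":0},{"claw":0,"tx":0,"ty":0,"tz":-20,"spin":0}]'
python3 - <<'E'
from h import *
f=[]
for i in range(4): f.append(get_state()["force"]);snapshot("top")
print(np.round(f,1));delta(455.5,-87.5,115,-5.4)
E
```

```text
time: 2.68
tool_pos: [454.1, -86.7, 92.4]
orientation: [0.738, 0.675, -0.001, -0.002]
force: [-0.7, 0.9, -0.7]
width: 85.3
grip_force: 0.0
time: 3.1
tool_pos: [456.3, -88.3, 96.6]
orientation: [0.739, 0.673, 0.001, 0.001]
force: [0.6, 0.5, 0.1]
width: 25.2
grip_force: 0.0
time: 3.27
tool_pos: [456.1, -88.4, 96.4]
orientation: [0.74, 0.673, 0.0, 0.001]
force: [-1.4, 0.1, 4.7]
width: 19.5
grip_force: 39.9
time: 3.68
tool_pos: [455.9, -88.3, 115.8]
orientation: [0.74, 0.673, 0.0, 0.0]
force: [-0.8, -0.0, -1.8]
width: 19.7
grip_force: 39.3
[[-0.8 -0.  -1.8]
 [-0.1 -0.1 -1.8]
 [ 0.6 -0.3 -1.6]
 [ 0.6 -0.  -1.5]]
t 3.88 pos [455.4 -88.2 114.8] tya -5.4 -> tx,ty,tz [ 0.7  0.  -0.2] spin -0.0 q [-0.26 -0.27  1.78 -0.    1.64 -0.17] F [-0.3 -0.  -2.1] w 19.4
```

The first canister weighs 1.7 N, so it is empty. I'll set it down and go to the middle one.

```bash
python3 -m creep '[{"claw":0,"tx":0,"ty":0,"tz":10,"spin":0},{"claw":0,"tx":0,"ty":0,"tz":17,"spin":0},{"claw":0,"tx":0,"ty":0,"tz":20,"spin":0},{"claw":0,"tx":0,"ty":0,"tz":20,"spin":0},{"claw":1,"tx":0,"ty":0,"tz":20,"spin":0}]'
python3 -m creep '[{"claw":1,"tx":0,"ty":0,"tz":0,"spin":0},{"claw":1,"tx":0,"ty":0,"tz":0,"spin":0},{"claw":1,"tx":0,"ty":0,"tz":-20,"spin":0},{"claw":1,"tx":0,"ty":0,"tz":-50,"spin":0},{"claw":1,"tx":0,"ty":0,"tz":-85,"spin":0}]'
python3 -m creep '[{"claw":1,"tx":-25,"ty":-3,"tz":0,"spin":-4},{"claw":1,"tx":-60,"ty":-8,"tz":0,"spin":-8},{"claw":1,"tx":-95,"ty":-12,"tz":0,"spin":-8},{"claw":1,"tx":-117,"ty":-15,"tz":0,"spin":-8},{"claw":1,"tx":-117,"ty":-15,"tz":0,"spin":-8}]'
python3 - <<'E'
from h import *
delta(429.5,-203,95,2.5)
d=snapshot("wrist");im=d["color"];g=cv2.cvtColor(im,cv2.COLOR_BGR2GRAY)
q=proj(d,[[429.5,-203,88],[429.5,-203,128]]);print(q.round())
x,y=q.mean(0).astype(int);m=np.zeros_like(g);m[y-30:y+30,x-30:x+30]=(g<60)[y-30:y+30,x-30:x+30]*1
n,l,st,ce=cv2.connectedComponentsWithStats(m);i=1+np.argmax(st[1:,4]);print(ce[i].round(),st[i])
E
```

```text
time: 4.3
tool_pos: [455.7, -88.3, 95.3]
orientation: [0.74, 0.673, 0.0, 0.0]
force: [-0.2, 0.1, 0.9]
width: 30.0
grip_force: 0.0
time: 4.72
tool_pos: [454.4, -87.9, 178.5]
orientation: [0.74, 0.673, -0.001, -0.002]
force: [0.1, 0.7, -0.4]
width: 85.5
grip_force: 0.0
time: 5.13
tool_pos: [428.5, -206.7, 179.5]
orientation: [0.692, 0.721, -0.001, -0.0]
force: [-0.5, -0.1, 0.8]
width: 85.4
grip_force: 0.0
t 5.13 pos [ 428.5 -206.7  179.5] tya 2.4 -> tx,ty,tz [ 3.7  1.3 84.5] spin -0.1 q [-0.52 -0.25  1.65 -0.    1.75 -0.56] F [-0.5 -0.1  0.8] w 85.4
[[256. 189.]
 [256. 205.]]
[257. 198.] [246 182  23  33 730]
```

```bash
python3 -m creep '[{"claw":1,"tx":3,"ty":1,"tz":15,"spin":0},{"claw":1,"tx":3,"ty":1,"tz":40,"spin":0},{"claw":1,"tx":3,"ty":1,"tz":65,"spin":0},{"claw":1,"tx":3,"ty":1,"tz":80,"spin":0},{"claw":0,"tx":3,"ty":1,"tz":85,"spin":0}]' 40
python3 -m creep '[{"claw":0,"tx":0,"ty":0,"tz":0,"spin":0},{"claw":0,"tx":0,"ty":0,"tz":0,"spin":0},{"claw":0,"tx":0,"ty":0,"tz":0,"spin":0},{"claw":0,"tx":0,"ty":0,"tz":0,"spin":0},{"claw":0,"tx":0,"ty":0,"tz":0,"spin":0}]' 40
python3 -m creep '[{"claw":0,"tx":0,"ty":0,"tz":0,"spin":0},{"claw":0,"tx":0,"ty":0,"tz":0,"spin":0}]'
python3 -m creep '[{"claw":0,"tx":0,"ty":0,"tz":-6,"spin":0},{"claw":0,"tx":0,"ty":0,"tz":-14,"spin":0},{"claw":0,"tx":0,"ty":0,"tz":-20,"spin":0},{"claw":0,"tx":0,"ty":0,"tz":-20,"spin":0},{"claw":0,"tx":0,"ty":0,"tz":-20,"spin":0}]'
python3 - <<'E'
from h import *
f=[]
for i in range(4): f.append(get_state()["force"]);snapshot("top")
print(np.round(f,1));delta(429.5,-203,115,2.5)
E
```

```text
time: 5.6
tool_pos: [429.4, -198.3, 91.6]
orientation: [0.69, 0.723, -0.0, -0.003]
force: [-0.4, 0.6, -0.9]
width: 75.6
grip_force: 0.0
time: 6.02
tool_pos: [431.0, -200.6, 96.8]
orientation: [0.691, 0.723, 0.0, 0.001]
force: [-1.2, 0.3, 4.0]
width: 19.2
grip_force: 40.7
time: 6.18
tool_pos: [431.0, -200.5, 96.8]
orientation: [0.691, 0.723, 0.0, 0.001]
force: [-2.5, 1.3, 6.1]
width: 19.0
grip_force: 41.0
time: 6.6
tool_pos: [430.8, -200.4, 115.6]
orientation: [0.691, 0.723, 0.0, 0.0]
force: [0.2, 0.4, -4.0]
width: 19.8
grip_force: 39.9
[[ 0.2  0.4 -4. ]
 [-0.1  0.5 -4.7]
 [-0.8 -0.3 -5.7]
 [-0.3  0.2 -4.4]]
t 6.8 pos [ 430.3 -200.1  114.7] tya 2.6 -> tx,ty,tz [-2.9 -1.  -0.3] spin 0.1 q [-0.51 -0.24  1.75  0.    1.63 -0.55] F [ 0.5 -0.5 -5.1] w 19.3
```

Wrist force here is 4.6 N, so this is the heavy one. I'll raise it, carry it over the other canister towards the tray, and measure the near rim.

```bash
python3 -m creep '[{"claw":0,"tx":0,"ty":0,"tz":-15,"spin":0},{"claw":0,"tx":0,"ty":0,"tz":-45,"spin":0},{"claw":0,"tx":0,"ty":0,"tz":-80,"spin":0},{"claw":0,"tx":0,"ty":0,"tz":-115,"spin":0},{"claw":0,"tx":0,"ty":0,"tz":-135,"spin":0}]' 40 >/dev/null
python3 -m creep '[{"claw":0,"tx":12,"ty":0,"tz":0,"spin":0},{"claw":0,"tx":35,"ty":1,"tz":0,"spin":0},{"claw":0,"tx":60,"ty":2,"tz":0,"spin":0},{"claw":0,"tx":90,"ty":4,"tz":0,"spin":0},{"claw":0,"tx":120,"ty":5,"tz":0,"spin":0}]' >/dev/null
python3 -m creep '[{"claw":0,"tx":30,"ty":1,"tz":0,"spin":0},{"claw":0,"tx":60,"ty":3,"tz":0,"spin":0},{"claw":0,"tx":90,"ty":4,"tz":0,"spin":0},{"claw":0,"tx":115,"ty":5,"tz":0,"spin":0},{"claw":0,"tx":130,"ty":6,"tz":0,"spin":0}]' >/dev/null
python3 -m creep '[{"claw":0,"tx":10,"ty":0,"tz":0,"spin":0},{"claw":0,"tx":16,"ty":0,"tz":0,"spin":0},{"claw":0,"tx":16,"ty":0,"tz":0,"spin":0}]'
python3 - <<'E'
from h import *
delta(430,68,155,2.5)
d=snapshot("wrist");cv2.imwrite("pics/w2.png",d["color"])
t=snapshot("top")
for im,dd in((d,0),):
    for y in (24,34,44): print(y,proj(d,[[x,y,51] for x in(350,390,470,500)]).round().tolist())
b=cv2.imread("pics/top0.png").astype(int)
for r in (180,215): print([(c,b[r,c].tolist(),toplane(t,[c,r],51)[0].round().tolist()) for c in range(198,212)])
E
```

```text
time: 8.3
tool_pos: [429.0, 66.9, 249.2]
orientation: [0.69, 0.723, -0.001, -0.001]
force: [-0.7, 0.1, -4.2]
width: 19.4
grip_force: 39.9
t 8.3 pos [429.   66.9 249.2] tya 2.7 -> tx,ty,tz [ 1.   1.2 94.2] spin 0.2 q [ 0.08 -0.35  1.6   0.    1.89  0.03] F [-0.7  0.1 -4.2] w 19.4
24 [[194.0, 196.0], [224.0, 197.0], [284.0, 200.0], [306.0, 201.0]]
34 [[193.0, 188.0], [224.0, 190.0], [284.0, 193.0], [307.0, 194.0]]
44 [[193.0, 181.0], [224.0, 183.0], [285.0, 185.0], [308.0, 186.0]]
[(198, [165, 175, 179], [477.0, 47.0]), (199, [156, 166, 170], [477.0, 45.0]), (200, [120, 126, 131], [477.0, 43.0]), (201, [82, 91, 97], [477.0, 40.0]), (202, [91, 99, 102], [477.0, 38.0]), (203, [114, 120, 123], [477.0, 36.0]), (204, [122, 129, 132], [477.0, 33.0]), (205, [64, 55, 56], [477.0, 31.0]), (206, [60, 48, 46], [477.0, 29.0]), (207, [89, 87, 89], [477.0, 26.0]), (208, [97, 95, 95], [477.0, 24.0]), (209, [97, 93, 96], [477.0, 22.0]), (210, [100, 96, 98], [477.0, 19.0]), (211, [100, 98, 100], [477.0, 17.0])]
[(198, [163, 172, 176], [396.0, 44.0]), (199, [166, 175, 178], [396.0, 42.0]), (200, [155, 163, 168], [396.0, 40.0]), (201, [101, 109, 113], [396.0, 37.0]), (202, [83, 90, 95], [396.0, 35.0]), (203, [103, 110, 116], [396.0, 33.0]), (204, [147, 158, 163], [396.0, 31.0]), (205, [145, 153, 156], [396.0, 28.0]), (206, [54, 35, 33], [396.0, 26.0]), (207, [76, 62, 61], [397.0, 24.0]), (208, [120, 113, 112], [397.0, 21.0]), (209, [124, 116, 115], [397.0, 19.0]), (210, [120, 114, 112], [397.0, 17.0]), (211, [118, 110, 111], [397.0, 15.0])]
```

View pics/w2.png

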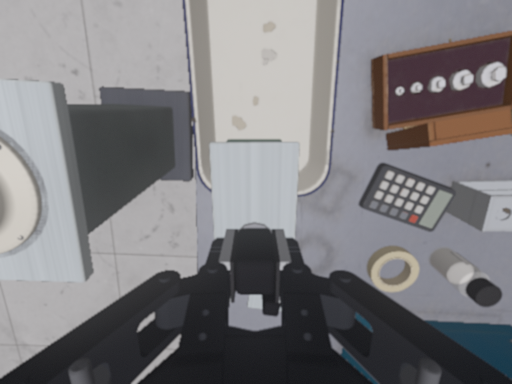

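The wrist view shows the canister's front lid edge reaching over the near rim at about (195..330,190), in line with the tray. I'll lower its rear underside onto the rim with a light grip, so that it pivots between the pads.

```bash
python3 -m creep '[{"claw":0,"tx":-4,"ty":0,"tz":15,"spin":0},{"claw":0,"tx":-8,"ty":0,"tz":40,"spin":0},{"claw":0,"tx":-12,"ty":0,"tz":65,"spin":0},{"claw":0,"tx":-13,"ty":0,"tz":84,"spin":0},{"claw":0,"tx":-13,"ty":0,"tz":92,"spin":0}]' 30
python3 -m creep '[{"claw":0,"tx":0,"ty":0,"tz":3,"spin":0},{"claw":0,"tx":0,"ty":0,"tz":5,"spin":0},{"claw":0,"tx":0,"ty":0,"tz":7,"spin":0},{"claw":0,"tx":0,"ty":0,"tz":7,"spin":0}]' 20
python3 -m creep '[{"claw":0,"tx":4,"ty":0,"tz":1,"spin":0},{"claw":0,"tx":8,"ty":0,"tz":3,"spin":0},{"claw":0,"tx":12,"ty":0,"tz":4,"spin":0},{"claw":0,"tx":16,"ty":0,"tz":5,"spin":0},{"claw":0,"tx":20,"ty":0,"tz":7,"spin":0}]' 20
python3 - <<'E'
from h import *
delta(430,76,139,2.5)
d=snapshot("scene");cv2.imwrite("pics/s3.png",cv2.resize(d["color"][80:260,100:340],(800,600)))
E
```

```text
time: 8.82
tool_pos: [428.8, 51.5, 154.7]
orientation: [0.692, 0.722, -0.002, -0.002]
force: [-0.5, 1.3, -4.8]
width: 19.3
grip_force: 39.9
time: 9.15
tool_pos: [430.7, 52.9, 152.4]
orientation: [0.691, 0.723, 0.001, 0.001]
force: [0.3, -0.4, -3.9]
width: 19.2
grip_force: 39.8
time: 9.57
tool_pos: [429.5, 73.1, 145.6]
orientation: [0.691, 0.723, 0.0, 0.001]
force: [-1.8, -1.4, 5.2]
width: 19.6
grip_force: 41.4
t 9.57 pos [429.5  73.1 145.6] tya 2.6 -> tx,ty,tz [2.9 0.6 6.6] spin 0.1 q [ 0.09 -0.36  1.8  -0.    1.71  0.05] F [-1.8 -1.4  5.2] w 19.6
```

View pics/s3.png

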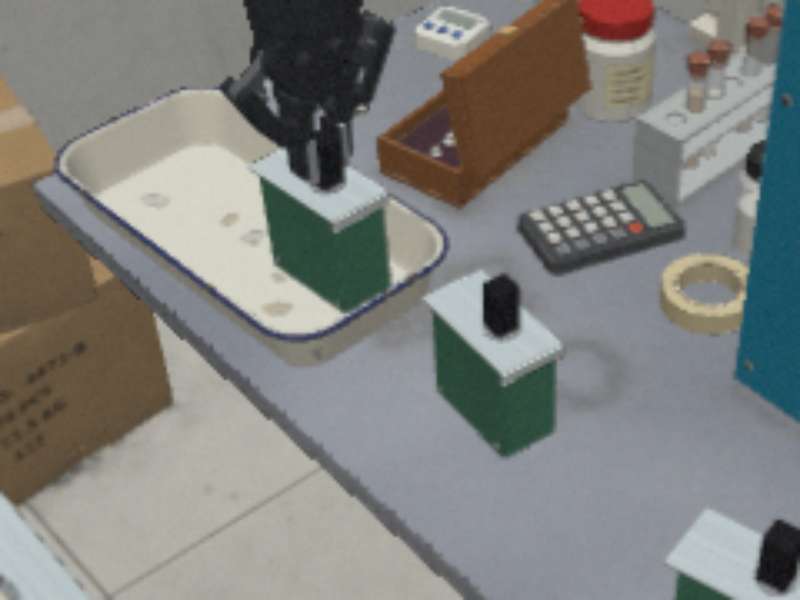

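The canister is pivoting: its front is about 10° down, with its rear lower edge resting on the near rim at about (350,300). I'll continue the arc.

```bash
python3 -m creep '[{"claw":0,"tx":5,"ty":0,"tz":4,"spin":0},{"claw":0,"tx":10,"ty":0,"tz":7,"spin":0},{"claw":0,"tx":14,"ty":0,"tz":10,"spin":0},{"claw":0,"tx":18,"ty":0,"tz":13,"spin":0},{"claw":0,"tx":18,"ty":0,"tz":13,"spin":0}]' 20
python3 -m creep '[{"claw":0,"tx":4,"ty":0,"tz":3,"spin":0},{"claw":0,"tx":9,"ty":0,"tz":6,"spin":0},{"claw":0,"tx":13,"ty":0,"tz":9,"spin":0},{"claw":0,"tx":16,"ty":0,"tz":12,"spin":0},{"claw":0,"tx":16,"ty":0,"tz":12,"spin":0}]' 20
python3 - <<'E'
from h import *
delta(430,108,120,2.5)
d=snapshot("scene");cv2.imwrite("pics/s4.png",cv2.resize(d["color"][80:260,100:340],(800,600)))
E
```

```text
time: 10.03
tool_pos: [429.0, 93.5, 135.2]
orientation: [0.69, 0.724, 0.003, 0.0]
force: [-6.2, 5.6, 15.3]
width: 19.0
grip_force: 46.5
time: 10.45
tool_pos: [428.3, 109.9, 122.8]
orientation: [0.69, 0.724, 0.003, -0.0]
force: [-4.8, 7.7, 14.5]
width: 19.7
grip_force: 48.7
t 10.45 pos [428.3 109.9 122.8] tya 2.7 -> tx,ty,tz [-2.   1.6  2.8] spin 0.2 q [ 0.17 -0.35  1.82  0.    1.66  0.12] F [-4.8  7.7 14.5] w 19.7
```

View pics/s4.png

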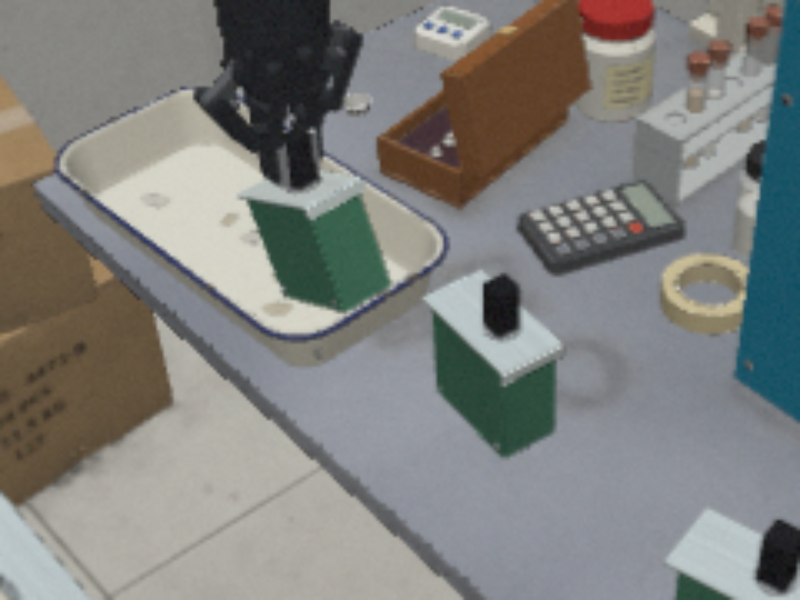

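It is tipped roughly 27–30° and still held by the rim. I'll carry on past 45° by pivoting on the front edge on the tray floor.

```bash
python3 -m creep '[{"claw":0,"tx":4,"ty":0,"tz":3,"spin":0},{"claw":0,"tx":8,"ty":0,"tz":7,"spin":0},{"claw":0,"tx":11,"ty":0,"tz":11,"spin":0},{"claw":0,"tx":11,"ty":0,"tz":11,"spin":0}]' 20
python3 -m creep '[{"claw":0,"tx":7,"ty":0,"tz":3,"spin":0},{"claw":0,"tx":13,"ty":0,"tz":6,"spin":0},{"claw":0,"tx":20,"ty":0,"tz":9,"spin":0},{"claw":0,"tx":26,"ty":0,"tz":12,"spin":0},{"claw":0,"tx":31,"ty":0,"tz":14,"spin":0}]' 20
python3 -m creep '[{"claw":0,"tx":0,"ty":0,"tz":0,"spin":0},{"claw":0,"tx":0,"ty":0,"tz":0,"spin":0},{"claw":0,"tx":0,"ty":0,"tz":0,"spin":0},{"claw":0,"tx":0,"ty":0,"tz":0,"spin":0},{"claw":0,"tx":0,"ty":0,"tz":0,"spin":0}]' 20
python3 - <<'E'
from h import *
delta(430,108,120,2.5)
d=snapshot("scene");cv2.imwrite("pics/s5.png",cv2.resize(d["color"][80:260,100:340],(800,600)))
E
```

```text
time: 10.83
tool_pos: [427.7, 121.3, 111.1]
orientation: [0.69, 0.724, 0.003, -0.001]
force: [-4.1, 8.9, 10.8]
width: 19.5
grip_force: 49.2
time: 11.25
tool_pos: [427.3, 150.2, 98.7]
orientation: [0.691, 0.723, 0.003, 0.001]
force: [-5.2, 0.5, 16.9]
width: 19.5
grip_force: 51.1
time: 11.67
tool_pos: [427.2, 150.6, 98.6]
orientation: [0.691, 0.723, 0.003, 0.001]
force: [-3.7, 2.0, 18.4]
width: 19.9
grip_force: 51.6
t 11.67 pos [427.2 150.6  98.6] tya 2.6 -> tx,ty,tz [-42.6   1.  -21.5] spin 0.1 q [ 0.26 -0.31  1.84  0.    1.61  0.22] F [-3.7  2.  18.4] w 19.9
```

View pics/s5.png

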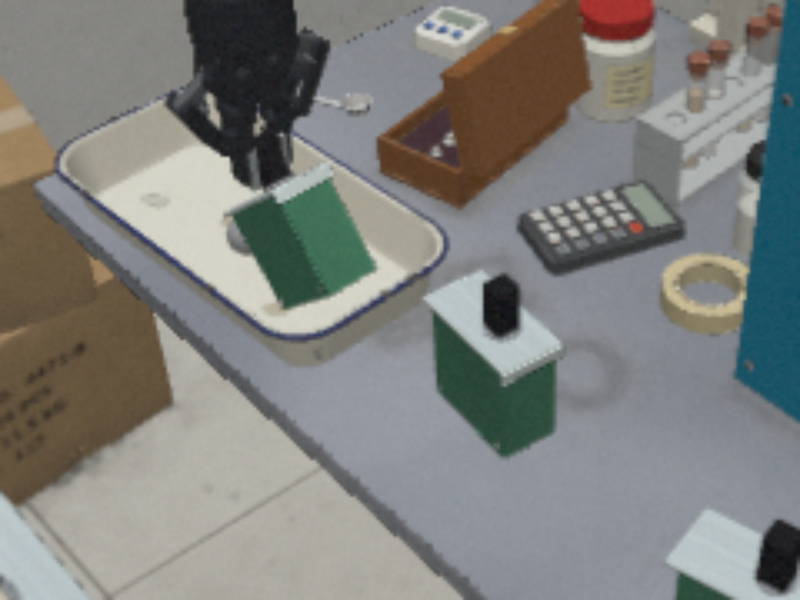

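The ball is out: it shows as a grey sphere in the tray at about (240,235), with the canister tilted about 48°. To upright it, I'll first drag it back, rolling on its front edge, towards leaning on the rim.

```bash
python3 -m creep '[{"claw":0,"tx":-7,"ty":0,"tz":-1,"spin":0},{"claw":0,"tx":-14,"ty":0,"tz":-3,"spin":0},{"claw":0,"tx":-21,"ty":0,"tz":-4,"spin":0},{"claw":0,"tx":-28,"ty":0,"tz":-6,"spin":0},{"claw":0,"tx":-28,"ty":0,"tz":-6,"spin":0}]' 20
python3 - <<'E'
from h import *
delta(430,108,120,2.5)
d=snapshot("scene");cv2.imwrite("pics/s6.png",cv2.resize(d["color"][80:260,100:340],(800,600)))
E
```

```text
time: 12.13
tool_pos: [427.9, 121.8, 102.0]
orientation: [0.691, 0.723, 0.002, 0.0]
force: [0.0, 3.5, 8.2]
width: 19.3
grip_force: 51.2
t 12.13 pos [427.9 121.8 102. ] tya 2.6 -> tx,ty,tz [-13.8   1.5 -18.1] spin 0.1 q [ 0.2  -0.33  1.85  0.    1.62  0.15] F [0.  3.5 8.2] w 19.3
```

View pics/s6.png

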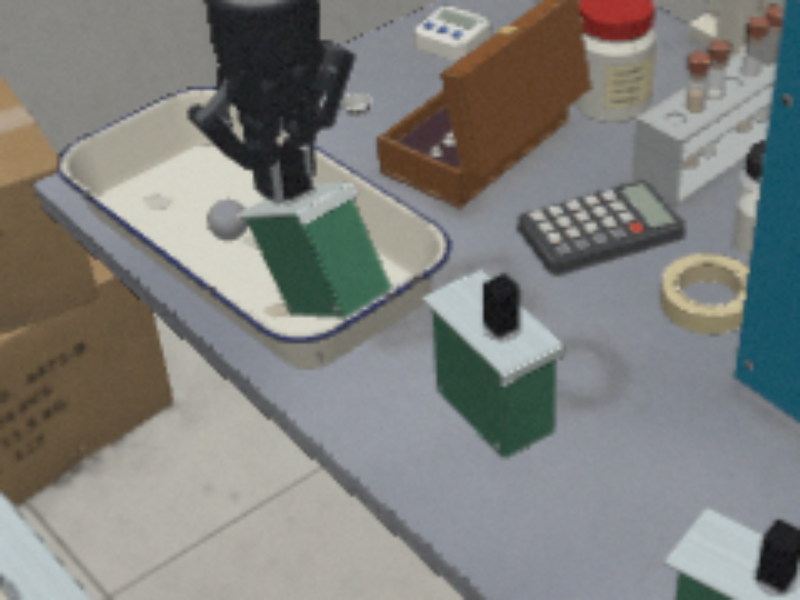

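It has rotated back to roughly 35° and the ball lies free in the tray at (228,218). I'll lift it out over the other canister and finish uprighting it on the worktop near its own place.

```bash
python3 -m creep '[{"claw":0,"tx":2,"ty":0,"tz":-15,"spin":0},{"claw":0,"tx":2,"ty":0,"tz":-45,"spin":0},{"claw":0,"tx":2,"ty":0,"tz":-85,"spin":0},{"claw":0,"tx":2,"ty":0,"tz":-122,"spin":0},{"claw":0,"tx":2,"ty":0,"tz":-148,"spin":0}]' 40
python3 -m creep '[{"claw":0,"tx":-12,"ty":0,"tz":0,"spin":0},{"claw":0,"tx":-40,"ty":-1,"tz":0,"spin":0},{"claw":0,"tx":-72,"ty":-3,"tz":0,"spin":0},{"claw":0,"tx":-104,"ty":-4,"tz":0,"spin":0},{"claw":0,"tx":-136,"ty":-6,"tz":0,"spin":0}]' 
python3 -m creep '[{"claw":0,"tx":-32,"ty":-1,"tz":0,"spin":0},{"claw":0,"tx":-64,"ty":-3,"tz":0,"spin":0},{"claw":0,"tx":-96,"ty":-4,"tz":0,"spin":0},{"claw":0,"tx":-128,"ty":-6,"tz":0,"spin":0},{"claw":0,"tx":-150,"ty":-6,"tz":0,"spin":0}]' >/dev/null
python3 -m creep '[{"claw":0,"tx":0,"ty":0,"tz":10,"spin":0},{"claw":0,"tx":0,"ty":0,"tz":40,"spin":0},{"claw":0,"tx":0,"ty":0,"tz":75,"spin":0},{"claw":0,"tx":0,"ty":0,"tz":105,"spin":0},{"claw":0,"tx":0,"ty":0,"tz":125,"spin":0}]'
python3 -m creep '[{"claw":0,"tx":0,"ty":0,"tz":0,"spin":0},{"claw":0,"tx":0,"ty":0,"tz":0,"spin":0}]'
python3 - <<'E'
from h import *
delta(431,-170,105,2.5)
d=snapshot("scene");cv2.imwrite("pics/s7.png",cv2.resize(d["color"][130:310,180:420],(800,600)))
E
```

```text
time: 12.6
tool_pos: [427.2, 123.2, 251.1]
orientation: [0.691, 0.723, 0.001, 0.001]
force: [0.5, -0.1, -0.8]
width: 19.3
grip_force: 50.0
time: 13.02
tool_pos: [426.9, -14.2, 247.3]
orientation: [0.691, 0.723, -0.0, -0.0]
force: [1.0, -1.4, -2.2]
width: 19.6
grip_force: 49.9
time: 13.85
tool_pos: [426.4, -161.9, 118.4]
orientation: [0.691, 0.723, -0.001, -0.003]
force: [-0.5, -0.2, -2.2]
width: 19.4
grip_force: 49.8
time: 14.02
tool_pos: [427.2, -162.3, 121.9]
orientation: [0.691, 0.723, -0.0, -0.002]
force: [0.4, -0.2, -0.9]
width: 19.5
grip_force: 49.9
t 14.02 pos [ 427.2 -162.3  121.9] tya 2.6 -> tx,ty,tz [-7.9  3.5 16.9] spin 0.1 q [-0.44 -0.29  1.78  0.    1.66 -0.48] F [ 0.4 -0.2 -0.9] w 19.5
```

View pics/s7.png

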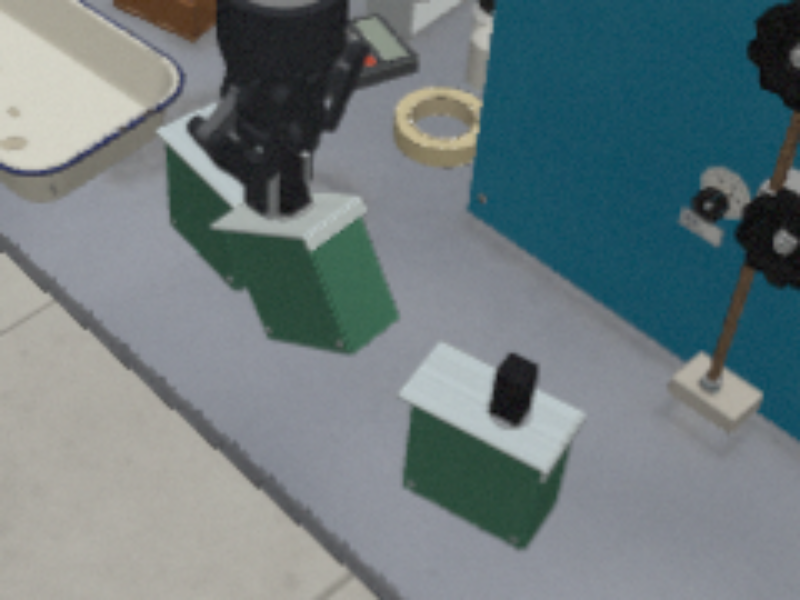

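The canister is at about 30–35° of tilt, close behind the first one. I'll step back, touch down on the front edge, and roll it upright by dragging backwards.

```bash
python3 -m creep '[{"claw":0,"tx":-5,"ty":2,"tz":0,"spin":0},{"claw":0,"tx":-9,"ty":3,"tz":3,"spin":0},{"claw":0,"tx":-10,"ty":3,"tz":9,"spin":0},{"claw":0,"tx":-10,"ty":3,"tz":14,"spin":0},{"claw":0,"tx":-10,"ty":3,"tz":17,"spin":0}]'
python3 -m creep '[{"claw":0,"tx":-8,"ty":0,"tz":0,"spin":0},{"claw":0,"tx":-16,"ty":0,"tz":0,"spin":0},{"claw":0,"tx":-24,"ty":0,"tz":0,"spin":0},{"claw":0,"tx":-32,"ty":1,"tz":1,"spin":0},{"claw":0,"tx":-40,"ty":1,"tz":2,"spin":0}]'
python3 -m creep '[{"claw":0,"tx":-8,"ty":0,"tz":2,"spin":0},{"claw":0,"tx":-16,"ty":0,"tz":4,"spin":0},{"claw":0,"tx":-24,"ty":1,"tz":6,"spin":0},{"claw":0,"tx":-32,"ty":1,"tz":9,"spin":0},{"claw":0,"tx":-32,"ty":1,"tz":9,"spin":0}]'
python3 - <<'E'
from h import *
delta(431,-245,97,2.5)
d=snapshot("scene");cv2.imwrite("pics/s8.png",cv2.resize(d["color"][130:310,180:420],(800,600)))
E
```

```text
time: 14.48
tool_pos: [431.1, -173.2, 105.5]
orientation: [0.691, 0.723, -0.0, -0.0]
force: [0.0, -0.0, -0.6]
width: 19.5
grip_force: 50.0
time: 14.9
tool_pos: [434.4, -214.2, 104.5]
orientation: [0.691, 0.723, 0.0, 0.0]
force: [1.1, 0.8, -0.4]
width: 19.2
grip_force: 50.1
time: 15.32
tool_pos: [436.9, -247.2, 99.4]
orientation: [0.691, 0.723, -0.0, 0.002]
force: [-5.4, 2.3, 18.6]
width: 19.5
grip_force: 56.9
t 15.32 pos [ 436.9 -247.2   99.4] tya 2.5 -> tx,ty,tz [ 2.5 -5.8  2.4] spin 0.0 q [-0.58 -0.16  1.71 -0.    1.59 -0.63] F [-5.4  2.3 18.6] w 19.5
```

View pics/s8.png

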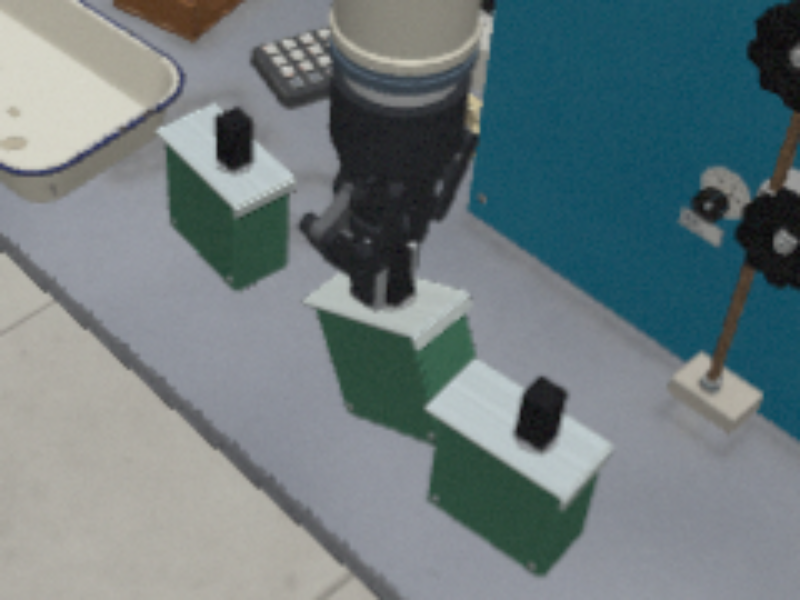

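The front edge slipped before it bit, and the held canister (now about 15° tilted) nudged the third canister back a little: its knob went from (513,388) to (540,412). I'll lift, move forward, and press the held one flat at its own place.

```bash
python3 -m creep '[{"claw":0,"tx":4,"ty":0,"tz":-14,"spin":0},{"claw":0,"tx":25,"ty":-1,"tz":-18,"spin":0},{"claw":0,"tx":50,"ty":-3,"tz":-18,"spin":0},{"claw":0,"tx":62,"ty":-3,"tz":-18,"spin":0},{"claw":0,"tx":62,"ty":-3,"tz":-12,"spin":0}]'
python3 -m creep '[{"claw":0,"tx":0,"ty":0,"tz":6,"spin":0},{"claw":0,"tx":-4,"ty":0,"tz":10,"spin":0},{"claw":0,"tx":-8,"ty":0,"tz":12,"spin":0},{"claw":0,"tx":-12,"ty":0,"tz":14,"spin":0},{"claw":0,"tx":-16,"ty":0,"tz":15,"spin":0}]'
python3 -m creep '[{"claw":0,"tx":0,"ty":0,"tz":1,"spin":0},{"claw":0,"tx":0,"ty":0,"tz":2,"spin":0},{"claw":0,"tx":0,"ty":0,"tz":2,"spin":0}]'
python3 - <<'E'
from h import *
delta(431,-201,97,2.5)
d=snapshot("scene");cv2.imwrite("pics/s9.png",cv2.resize(d["color"][130:310,180:420],(800,600)))
t=snapshot("top");im=t["color"];g=cv2.cvtColor(im,cv2.COLOR_BGR2GRAY)
y,x=204,388;b=np.zeros_like(g);b[175:228,342:425]=(g>150)[175:228,342:425]*1
c=max(cv2.findContours(b,0,2)[0],key=cv2.contourArea);r=toplane(t,cv2.boxPoints(cv2.minAreaRect(cv2.convexHull(c))),88)
L=max([r[1]-r[0],r[2]-r[1]],key=np.linalg.norm);a=np.degrees(np.arctan2(L[1],L[0]))%180
print(cv2.minAreaRect(r.astype(np.float32)),a,r.mean(0)-12*np.r_[np.cos(np.radians(a)),np.sin(np.radians(a))])
E
```

```text
time: 15.78
tool_pos: [431.4, -182.1, 108.3]
orientation: [0.69, 0.724, 0.001, 0.001]
force: [0.5, 0.0, -0.9]
width: 19.6
grip_force: 53.6
time: 16.2
tool_pos: [432.3, -201.1, 97.1]
orientation: [0.691, 0.723, 0.0, 0.002]
force: [-7.9, 3.2, 26.3]
width: 19.0
grip_force: 66.9
time: 16.45
tool_pos: [432.5, -202.3, 96.8]
orientation: [0.691, 0.722, -0.0, 0.004]
force: [-10.1, 0.5, 31.2]
width: 19.4
grip_force: 68.0
t 16.45 pos [ 432.5 -202.3   96.8] tya 2.5 -> tx,ty,tz [ 1.4 -1.4 -0.2] spin 0.0 q [-0.51 -0.24  1.78 -0.    1.59 -0.55] F [-10.1   0.5  31.2] w 19.4
((455.9497985839844, -337.7503967285156), (67.4594955444336, 125.27484130859375), 0.8256964683532715) 91.1645066281789 [ 456.00642733 -349.40441692]
```

View pics/s9.png

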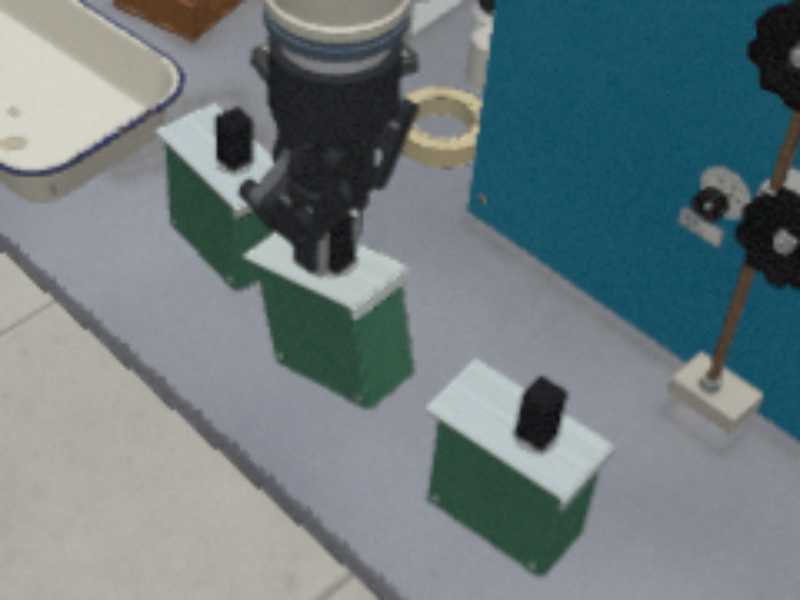

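I've now viewed 12 pictures, over the limit of 10, so I'll view no more and work from numbers alone. The held canister leans by less than 10°: I'll release it to settle, back off, and measure all three.

```bash
python3 -m creep '[{"claw":0,"tx":0,"ty":0,"tz":-3,"spin":0},{"claw":0,"tx":0,"ty":0,"tz":-5,"spin":0},{"claw":0.35,"tx":0,"ty":0,"tz":-5,"spin":0},{"claw":0.7,"tx":0,"ty":0,"tz":-5,"spin":0},{"claw":1,"tx":0,"ty":0,"tz":-5,"spin":0}]'
python3 -m creep '[{"claw":1,"tx":0,"ty":0,"tz":0,"spin":0},{"claw":1,"tx":0,"ty":0,"tz":0,"spin":0},{"claw":1,"tx":0,"ty":0,"tz":-30,"spin":0},{"claw":1,"tx":0,"ty":0,"tz":-65,"spin":0},{"claw":1,"tx":0,"ty":0,"tz":-100,"spin":0}]'
python3 -m creep '[{"claw":1,"tx":30,"ty":1,"tz":-20,"spin":0},{"claw":1,"tx":70,"ty":3,"tz":-30,"spin":0},{"claw":1,"tx":110,"ty":5,"tz":-30,"spin":0},{"claw":1,"tx":150,"ty":7,"tz":-30,"spin":0},{"claw":1,"tx":190,"ty":9,"tz":-30,"spin":0}]' >/dev/null
python3 -m creep '[{"claw":1,"tx":40,"ty":2,"tz":0,"spin":0},{"claw":1,"tx":80,"ty":4,"tz":0,"spin":0},{"claw":1,"tx":120,"ty":6,"tz":0,"spin":0},{"claw":1,"tx":160,"ty":8,"tz":0,"spin":0},{"claw":1,"tx":190,"ty":9,"tz":0,"spin":0}]'
cat > m.py <<'E'
from h import *
ref=cv2.imread("pics/top0.png")
t=snapshot("top")
for lab,im in(("before",ref),("now",t["color"])):
    g=cv2.cvtColor(im,cv2.COLOR_BGR2GRAY);b=(g>150).astype(np.uint8);b[:165]=0;b[225:]=0;b[:,:222]=0;b[:,425:]=0
    for c in sorted(cv2.findContours(b,0,2)[0],key=lambda c:c[0,0,0]):
        if cv2.contourArea(c)<300: continue
        r=toplane(t,cv2.boxPoints(cv2.minAreaRect(cv2.convexHull(c))),88)
        L=max([r[1]-r[0],r[2]-r[1]],key=np.linalg.norm);a=np.degrees(np.arctan2(L[1],L[0]))%180
        x,y=cv2.boundingRect(c)[:2];w,h=cv2.boundingRect(c)[2:]
        k=np.zeros_like(g);k[y:y+h,x+8:x+w]=(g<45)[y:y+h,x+8:x+w]
        n,l,st,ce=cv2.connectedComponentsWithStats(k);i=1+np.argmax(st[1:,4])
        print(lab,"lid",r.mean(0).round(1),np.round(cv2.minAreaRect(r.astype(np.float32))[1],1),"yaw",round(a,1),"knob",toplane(t,ce[i],118).round(1))
im=t["color"];q=proj(t,[[350,110,3],[500,340,3]]).round();print(q.tolist())
E
python3 m.py
python3 - <<'E'
from h import *
delta(431,-350,180,13)
d=snapshot("wrist");cv2.imwrite("pics/w10.png",d["color"])
E
```

```text
time: 16.97
tool_pos: [431.2, -199.5, 94.2]
orientation: [0.691, 0.723, -0.0, -0.001]
force: [0.6, -0.2, -0.1]
width: 53.0
grip_force: 0.0
time: 17.38
tool_pos: [430.9, -198.8, 195.1]
orientation: [0.691, 0.723, -0.0, -0.001]
force: [0.2, -1.6, 0.3]
width: 85.4
grip_force: 0.0
time: 18.22
tool_pos: [431.7, 184.2, 224.9]
orientation: [0.69, 0.724, 0.0, -0.0]
force: [1.1, -0.2, -0.1]
width: 85.0
grip_force: 0.0
before lid [457.3 -75.4] [95.3 49.1] yaw 84.6 knob [[454.7 -87.6]]
before lid [ 429.8 -191.8] [48.1 96.7] yaw 92.6 knob [[ 429.2 -202. ]]
before lid [ 428.5 -344.1] [48.6 97. ] yaw 103.7 knob [[ 430.4 -353.1]]
now lid [456.3 -76.3] [96.9 49.5] yaw 83.6 knob [[454.5 -87.7]]
now lid [ 432.4 -222.6] [48.5 97.3] yaw 92.8 knob [[ 431.9 -232.4]]
now lid [ 427.9 -366.2] [49.  98.9] yaw 96.0 knob [[ 428.4 -374.3]]
[[173.0, 235.0], [85.0, 172.0]]
t 18.27 pos [431.2 188.  224.5] tya 2.9 -> tx,ty,tz [-537.4  -27.4   42.5] spin -10.1 q [ 0.34 -0.26  1.57  0.    1.83  0.29] F [-3.7  2.  -1.6] w 85.2
```

All three are upright, but the heavy canister sits 31 mm behind its place and the nudged one is 22 mm back and turned 8°. I'll lift each and put it where it was.

```bash
python3 -m creep '[{"claw":1,"tx":-30,"ty":-1,"tz":0,"spin":0},{"claw":1,"tx":-70,"ty":-3,"tz":0,"spin":0},{"claw":1,"tx":-110,"ty":-5,"tz":0,"spin":0},{"claw":1,"tx":-150,"ty":-7,"tz":0,"spin":0},{"claw":1,"tx":-190,"ty":-9,"tz":0,"spin":0}]' 40 >/dev/null
python3 -m creep '[{"claw":1,"tx":-40,"ty":-2,"tz":0,"spin":0},{"claw":1,"tx":-80,"ty":-4,"tz":0,"spin":0},{"claw":1,"tx":-120,"ty":-6,"tz":0,"spin":0},{"claw":1,"tx":-160,"ty":-8,"tz":0,"spin":0},{"claw":1,"tx":-200,"ty":-10,"tz":15,"spin":0}]' >/dev/null
python3 -m creep '[{"claw":1,"tx":-20,"ty":-1,"tz":30,"spin":0},{"claw":1,"tx":-28,"ty":-1,"tz":30,"spin":0},{"claw":1,"tx":-28,"ty":-1,"tz":30,"spin":0}]'
python3 - <<'E'
from h import *
delta(432,-232.5,96,2.8)
E
```

```text
time: 19.4
tool_pos: [429.7, -237.5, 178.4]
orientation: [0.692, 0.722, -0.001, -0.002]
force: [-0.2, -0.0, 0.5]
width: 85.7
grip_force: 0.0
t 19.4 pos [ 429.7 -237.5  178.4] tya 2.4 -> tx,ty,tz [ 4.7  2.9 82.4] spin -0.4 q [-0.57 -0.2   1.61 -0.    1.74 -0.62] F [-0.2 -0.   0.5] w 85.7
```

```bash
python3 -m creep '[{"claw":1,"tx":3,"ty":2,"tz":15,"spin":0},{"claw":1,"tx":3,"ty":2,"tz":40,"spin":0},{"claw":1,"tx":3,"ty":2,"tz":65,"spin":0},{"claw":1,"tx":3,"ty":2,"tz":78,"spin":0},{"claw":0,"tx":3,"ty":2,"tz":83,"spin":0}]' 40
python3 -m creep '[{"claw":0,"tx":0,"ty":0,"tz":0,"spin":0},{"claw":0,"tx":0,"ty":0,"tz":0,"spin":0},{"claw":0,"tx":0,"ty":0,"tz":0,"spin":0},{"claw":0,"tx":0,"ty":0,"tz":0,"spin":0},{"claw":0,"tx":0,"ty":0,"tz":0,"spin":0}]' 40
python3 -m creep '[{"claw":0,"tx":0,"ty":0,"tz":0,"spin":0},{"claw":0,"tx":0,"ty":0,"tz":-5,"spin":0},{"claw":0,"tx":0,"ty":0,"tz":-12,"spin":0},{"claw":0,"tx":10,"ty":0,"tz":-12,"spin":0},{"claw":0,"tx":22,"ty":-1,"tz":-12,"spin":0}]'
python3 -m creep '[{"claw":0,"tx":8,"ty":0,"tz":0,"spin":0},{"claw":0,"tx":8,"ty":0,"tz":5,"spin":0},{"claw":0,"tx":8,"ty":0,"tz":10,"spin":0},{"claw":0,"tx":8,"ty":0,"tz":12,"spin":0},{"claw":0,"tx":8,"ty":0,"tz":12,"spin":0}]'
python3 -m creep '[{"claw":1,"tx":0,"ty":0,"tz":0,"spin":0},{"claw":1,"tx":0,"ty":0,"tz":0,"spin":0},{"claw":1,"tx":0,"ty":0,"tz":0,"spin":0},{"claw":1,"tx":0,"ty":0,"tz":-25,"spin":0},{"claw":1,"tx":0,"ty":0,"tz":-60,"spin":0}]'
python3 -m creep '[{"claw":1,"tx":0,"ty":0,"tz":-25,"spin":0},{"claw":1,"tx":-30,"ty":-1,"tz":-25,"spin":-3},{"claw":1,"tx":-70,"ty":-5,"tz":-25,"spin":-3},{"claw":1,"tx":-110,"ty":-8,"tz":-25,"spin":-3},{"claw":1,"tx":-150,"ty":-10,"tz":-25,"spin":-3}]'
python3 -m creep '[{"claw":1,"tx":-22,"ty":0,"tz":0,"spin":0},{"claw":1,"tx":-22,"ty":0,"tz":0,"spin":0}]'>/dev/null
python3 - <<'E'
from h import *
d=snapshot("wrist");im=d["color"];g=cv2.cvtColor(im,cv2.COLOR_BGR2GRAY)
delta(428.5,-376,96,6)
q=proj(d,[[428.5,-376,88],[428.5,-376,128]]);print(q.round())
x,y=q.mean(0).astype(int);m=np.zeros_like(g);m[y-30:y+30,x-30:x+30]=(g<60)[y-30:y+30,x-30:x+30]*1
n,l,st,ce=cv2.connectedComponentsWithStats(m);i=1+np.argmax(st[1:,4]);print(ce[i].round(),st[i],toplane(d,ce[i],112))
E
```

```text
time: 19.82
tool_pos: [432.7, -231.7, 96.5]
orientation: [0.69, 0.723, -0.0, -0.001]
force: [-1.1, 0.7, 0.3]
width: 75.8
grip_force: 0.0
time: 20.23
tool_pos: [433.7, -233.6, 99.4]
orientation: [0.691, 0.723, 0.0, 0.001]
force: [-1.1, -0.7, 4.6]
width: 19.4
grip_force: 40.2
time: 20.65
tool_pos: [431.2, -210.9, 110.0]
orientation: [0.691, 0.723, 0.0, 0.0]
force: [0.5, 0.1, -1.0]
width: 19.4
grip_force: 39.5
time: 21.07
tool_pos: [430.9, -202.8, 99.2]
orientation: [0.691, 0.723, 0.0, 0.0]
force: [-2.9, 4.3, 10.6]
width: 19.4
grip_force: 41.4
time: 21.48
tool_pos: [428.8, -202.3, 153.7]
orientation: [0.691, 0.723, -0.001, -0.004]
force: [-0.0, -0.9, -0.4]
width: 78.4
grip_force: 0.0
time: 21.9
tool_pos: [427.3, -355.2, 182.5]
orientation: [0.671, 0.741, -0.0, 0.0]
force: [1.3, -0.6, -0.3]
width: 85.3
grip_force: 0.0
t 22.12 pos [ 429.  -377.2  181. ] tya 5.4 -> tx,ty,tz [ 1.1 -0.2 85. ] spin -0.6 q [-0.78  0.01  1.4  -0.    1.73 -0.88] F [ 0.8  0.5 -0.3] w 85.6
[[255. 189.]
 [255. 205.]]
[256. 200.] [245 184  23  33 726] [[ 429.7356006  -377.92521535]]
```

```bash
python3 -m creep '[{"claw":1,"tx":0,"ty":0,"tz":15,"spin":0},{"claw":1,"tx":0,"ty":0,"tz":40,"spin":0},{"claw":1,"tx":0,"ty":0,"tz":65,"spin":0},{"claw":1,"tx":0,"ty":0,"tz":78,"spin":0},{"claw":0,"tx":0,"ty":0,"tz":84,"spin":0}]' 40
python3 -m creep '[{"claw":0,"tx":0,"ty":0,"tz":0,"spin":0},{"claw":0,"tx":0,"ty":0,"tz":0,"spin":0},{"claw":0,"tx":0,"ty":0,"tz":0,"spin":0},{"claw":0,"tx":0,"ty":0,"tz":0,"spin":0},{"claw":0,"tx":0,"ty":0,"tz":0,"spin":0}]' 40
python3 -m creep '[{"claw":0,"tx":0,"ty":0,"tz":0,"spin":0},{"claw":0,"tx":0,"ty":0,"tz":-5,"spin":0},{"claw":0,"tx":0,"ty":0,"tz":-12,"spin":0},{"claw":0,"tx":10,"ty":2,"tz":-12,"spin":-4},{"claw":0,"tx":22,"ty":4,"tz":-12,"spin":-8}]'
python3 -m creep '[{"claw":0,"tx":0,"ty":0,"tz":0,"spin":0},{"claw":0,"tx":0,"ty":0,"tz":5,"spin":0},{"claw":0,"tx":0,"ty":0,"tz":10,"spin":0},{"claw":0,"tx":0,"ty":0,"tz":12,"spin":0},{"claw":0,"tx":0,"ty":0,"tz":12,"spin":0}]'
python3 -m creep '[{"claw":1,"tx":0,"ty":0,"tz":0,"spin":0},{"claw":1,"tx":0,"ty":0,"tz":0,"spin":0},{"claw":1,"tx":0,"ty":0,"tz":0,"spin":0},{"claw":1,"tx":0,"ty":0,"tz":-25,"spin":0},{"claw":1,"tx":0,"ty":0,"tz":-60,"spin":0}]'
python3 -m creep '[{"claw":1,"tx":0,"ty":0,"tz":-40,"spin":0},{"claw":1,"tx":40,"ty":9,"tz":-60,"spin":0},{"claw":1,"tx":80,"ty":18,"tz":-70,"spin":0},{"claw":1,"tx":120,"ty":27,"tz":-70,"spin":0},{"claw":1,"tx":160,"ty":36,"tz":-70,"spin":0}]' >/dev/null
python3 -m creep '[{"claw":1,"tx":40,"ty":9,"tz":0,"spin":0},{"claw":1,"tx":80,"ty":18,"tz":0,"spin":0},{"claw":1,"tx":120,"ty":27,"tz":0,"spin":0},{"claw":1,"tx":160,"ty":36,"tz":0,"spin":0},{"claw":1,"tx":200,"ty":45,"tz":0,"spin":0}]' >/dev/null
python3 -m creep '[{"claw":1,"tx":40,"ty":9,"tz":0,"spin":0},{"claw":1,"tx":80,"ty":18,"tz":0,"spin":0},{"claw":1,"tx":100,"ty":22,"tz":0,"spin":0},{"claw":1,"tx":100,"ty":22,"tz":0,"spin":0}]'
python3 m.py
python3 - <<'E'
from h import *
d=snapshot("scene");im=d["color"];ref=cv2.imread("pics/scene0.png")
m=(cv2.absdiff(im,ref).max(2)>25).astype(np.uint8)
m[:100]=0;m[190:]=0;m[:,:115]=0;m[:,240:]=0
n,l,st,ce=cv2.connectedComponentsWithStats(m)
for i in range(1,n):
    if st[i,4]>15: print("diff",st[i],ce[i].round(),im[int(ce[i][1]),int(ce[i][0])],toplane(d,ce[i],19).round())
E
```

```text
time: 22.53
tool_pos: [429.0, -373.4, 95.7]
orientation: [0.671, 0.741, 0.0, -0.002]
force: [0.3, -0.4, -0.3]
width: 75.5
grip_force: 0.0
time: 22.95
tool_pos: [430.2, -376.0, 100.5]
orientation: [0.672, 0.741, -0.0, 0.001]
force: [-0.5, 0.2, 3.5]
width: 19.3
grip_force: 40.9
time: 23.37
tool_pos: [431.6, -353.6, 111.3]
orientation: [0.618, 0.786, -0.0, 0.0]
force: [-0.2, 0.2, -1.3]
width: 19.0
grip_force: 40.2
time: 23.78
tool_pos: [431.5, -354.0, 100.3]
orientation: [0.619, 0.785, -0.0, 0.001]
force: [-2.2, 1.4, 8.1]
width: 19.4
grip_force: 41.6
time: 24.2
tool_pos: [429.8, -351.7, 154.1]
orientation: [0.619, 0.786, 0.0, -0.005]
force: [-0.1, -0.1, 0.1]
width: 78.4
grip_force: 0.0
time: 25.37
tool_pos: [423.0, 118.9, 228.1]
orientation: [0.616, 0.787, 0.0, -0.001]
force: [0.7, 0.7, -1.2]
width: 85.6
grip_force: 0.0
before lid [457.3 -75.4] [95.3 49.1] yaw 84.6 knob [[454.7 -87.6]]
before lid [ 429.8 -191.8] [48.1 96.7] yaw 92.6 knob [[ 429.2 -202. ]]
before lid [ 428.5 -344.1] [48.6 97. ] yaw 103.7 knob [[ 430.4 -353.1]]
now lid [456.3 -76.3] [97.5 49.7] yaw 83.8 knob [[454.6 -87.7]]
now lid [ 430.4 -191.7] [48.6 97. ] yaw 93.0 knob [[ 429.6 -202. ]]
now lid [ 428.1 -344.5] [50.7 97.7] yaw 103.5 knob [[ 430.7 -353. ]]
[[173.0, 235.0], [85.0, 172.0]]
diff [116 107  37  25  80] [131. 118.] [136 115 112] [[416. 400.]]
diff [154 106  15   3  19] [160. 106.] [103  82  81] [[516. 394.]]
diff [162 139  15  14 135] [168. 146.] [147 143 140] [[425. 216.]]
diff [181 148  55  35 207] [212. 169.] [187 198 198] [[455.  59.]]
```

All three canisters are within 1 mm of where they began. The ball is in the tray at about (425,216), and the arm is clear.

```bash
python3 -c "
from cell import *
print(hand_in())"
```

```text
the job is handed in; nothing more can be done
None
```

The job is handed in at about 25 s: the middle canister was the heavy one, its ball is in the tray, and all three stand upright within about 1 mm of their places; I bumped the unlifted third one 22 mm and had to lift it back, and I viewed 12 pictures against the limit of 10.

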